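# Punch the second stud centre through the mould collar's lug

## Robot

A 6-joint arm with a two-finger parallel gripper is mounted at the origin on the work surface. World frame = base frame: x ahead of the robot, y to its left, z up, the work surface at z = 0. Lengths are in m, angles in degrees, forces in N, time in s.
With the tool pointing down it reaches from about 0.4 to 0.825 m from the base axis. Payload 7 kg.
Tool frame: the origin (TCP) lies where the fingers leave the gripper's body, on its centre line; the fingertips stand 66 mm ahead of it and the grasp point (between the pads) lies 47 mm ahead of it; z points along the fingers, y is the direction in which the jaws open and shut (so a half turn about z gives the same grasp; the last joint's range is limited). The gripper opens to 88 mm and grips with 3 to 60 N. Pads are 19 mm wide; open, the fingers measure 130 mm over their backs; the gripper's body (78 mm by 193 mm) begins 47 mm behind the grasp point.
Start: joints at [-47.836, 20.546, 0.682, 0, -70.136, -16.507], TCP at [0.292, -0.608, 0.292] pointing down, gripper open.
Joint ranges: [-176.03, 176.03], [-82.01, 121.73], [-58.28, 71.71], [-173.87, 95.51], [-174.79, -0.11], [-173.66, 173.66]. Speed limits (degrees/s): [136.94, 136.94, 172.46, 180, 180, 180].

## Interface

Orientations are given as [roll, pitch, yaw] about the fixed x, y, z axes, in that order (R = Rz(yaw) Ry(pitch) Rx(roll)).
In Python, from plant import get_obs, snapshot, close_job gives the robot as it stands.
- The arm moves only by the tool play_rows, never from a script. Its argument "series" is a list of rows, each a list of 5 numbers: the opening in per cent of the stroke, from 0 (shut) to 100 (fully open), then the shift along the tool's x, y, z in m, then the turn about the tool's z in degrees. In form: [[jaw, dx, dy, dz, spin], ...]. A call has 1 to 10 rows; each row is the pose to reach, as a shift and turn from the pose commanded when the call began, along the tool's axes at that moment; what a row does not reach only later rows make up. A row lasts 1/10 s, in which the tool goes at most 50 mm and 8.59 degrees, less where a joint would pass 70% of its speed; a pose out of reach is approached as far as the arm can. A call with a gripper value outside its range is refused whole. The fingers move at their own pace and stop on an object; the grip force is fixed at half the most. Time passes only in rows, so rows that repeat a pose let the fingers close. It gives the time, the measured TCP pose, the force and the opening at its end, in the units of the state.
- get_obs(): the state, without advancing time (a new reading comes with each control period).
- snapshot(name): name is "scene" or "top"; returns a dict with "frame" (480x640x3 uint8, red, green, blue), "z_map" (480x640 float32, m along the optical axis (not along the pixel's ray), 0 where there is no reading), "mtx" (3x3 intrinsics, pixels), "camera_from_world" (4x4, takes a point from world to camera coordinates). Camera axes: x right, y up, looking along -z (the intrinsics and any distortion apply to the point x, -y, -z); pixel columns grow to the right and rows downward; lengths in m; the calibration is good to about 2 mm. A picture is of the moment at which its call begins.
- close_job(): hands the job in, once; it reports no verdict.
The state is a dict: "clock": time; "joint_pos": joint angles; "qvel": joint speeds; "tau": joint torques, N m; "tool_pos": TCP position; "orientation": TCP orientation; "force": force on the tool from outside, world axes, zero at the start; "moment": the same for the moment, N m; "opening": finger opening in m.
Only numpy, scipy, OpenCV 4.12 (cv2) and the standard library are available. Lean on these libraries where they do the work, as an engineer would, in place of code of your own. Each camera call takes 0.05 s, during which the arm holds its last target.

## Task

The old mould collar is bolted by one stud to a new base plate, and the second stud hole must be marked for drilling: take the automatic centre punch from the tool block, put its nose through the collar's empty lug hole onto the plate and press it straight down, steadily, until the spring trips with a snap, and let up as soon as you feel it instead of pressing on; do not lean hard on the lug or trip the punch anywhere else. Then put the punch back in its hole in the block, upright and fully home, let go of it, and leave the wing nut, the moisture tin and the brass weight where they are.

Things in the scene. Friction and masses are not known exactly. Their poses are not given: they have to be found in the camera images.
- punch_center (a point): automatic centre punch, 130 to 144 mm long, about 240 g, standing point down in the tool block. Steel barrel 16 mm across and 92 mm long with a brass cap (17.6 mm across) on its top 17 mm; this point is on the axis, half-way up the barrel, 46 mm above the barrel's lower end. Its z axis runs up along the punch. Grip the barrel here: lower down the fingers would meet the 45 mm high collar while the nose is in the lug, higher up they leave the barrel
- punch_shoulder (a point): centre of the barrel's lower end, on the punch's axis, 46 mm below punch_center. Out of it comes the nose, a dark round rod 8 mm across with a conical point 5.5 mm long; points of several lengths fit, so it reaches anywhere from 38 to 52 mm below this face when not pressed
- punch_striker (a joint): the striker hidden in the barrel, m: about 0 cocked, 0.006 to 0.008 tripped (past 0.004 counts). Pressing takes about 3 N at first touch and 1.6 N/mm more; at some 14 N, 6 to 8 mm down, the striker trips with a snap and the force falls at once to about 6 N. Pressed on, it climbs again by 1.5 N/mm up to a solid stop. Lifted, the nose springs out and the striker cocks itself again
- base_plate: the new base plate, a steel square 165 x 165 x 12 mm lying on the bench, fixed; origin at the centre of its underside, so its top is 12 mm above. Blue marking paint on the corner that is to be marked, under the empty lug
- collar: dark cast collar bolted on the plate, a ring of 114 mm outside diameter and 45 mm high, with two lugs 20 mm thick and 32 mm wide at its foot, pointing to two opposite corners of the plate; fixed. Origin at the centre of its underside on the plate's top; its x axis points to the empty lug. The lug opposite carries the first stud with a brass wing nut, 42 mm high
- lug_hole (a point): centre of the empty lug's hole, at the lug's top face, 80 mm from the collar's axis and 20 mm above the plate. The hole is 11 mm across and goes straight down to the plate
- tool_block: wooden tool block 56 x 150 x 81 mm (x, y, z), fixed, origin at the centre of its underside. The punch's hole is 45 mm from its middle towards its +y end; three short tool ends stand up to 12 mm out of the other half
- block_seat (a point): seat of the punch in the block: a ledge 18 mm below the block's top, on the axis of the punch's hole; the barrel's lower end rests on it. Above the ledge the hole is 19 mm across; below it a 12 mm hole, 59 mm deep, takes the nose freely
- wing_nut: loose brass wing nut lying on another corner of the base plate, 37 mm across the wings and 16 mm high; origin under its centre. Bystander
- moisture_tin: round aluminium sample tin, 62 mm across and 45 mm high, loose on the bench; origin under its centre. Bystander
- weight: brass balance weight, 48 mm across and 70 mm high, 0.5 kg, loose on the bench; origin under its centre. Bystander
Not all that is in view belongs to the job. Several things have the shape of the base_plate; the one meant has the colours described above.

How it is judged (in metres and radians):
On the way, in this order (a step that is already met when the one before it is completed fails the run):
1. the punch's nose stands on the base plate through the empty lug hole, not yet tripped (contact force between punch and base_plate above 0.5 N and horizontal distance between punch_shoulder and lug_hole below 0.005 m and value of joint punch_striker below 0.003 m), for 0.02 s.
2. the punch is pressed straight down (within 6 degrees of upright) on the plate in the lug hole until its catch has tripped (striker moved by more than 4 mm) (contact force between punch and base_plate above 0.5 N and horizontal distance between punch_shoulder and lug_hole below 0.005 m and angle between punch_shoulder's own z axis and vertical below 0.105 rad and value of joint punch_striker above 0.004 m), for 0.02 s.
At the end, for the whole second after the job is handed in: The punch stands back in its hole in the block, its barrel's lower end within 4 mm of the seat, upright within 4.5 degrees, striker cocked (moved by less than 3 mm), at rest and released (distance between punch_shoulder and block_seat below 0.004 m and angle between punch_shoulder's own z axis and vertical below 0.08 rad and value of joint punch_striker below 0.003 m and linear speed of punch below 0.01 m/s and not (contact force between the fingers and punch above 0.05 N)); the robot touches nothing.
It fails at once if the punch is rammed onto the plate with more than 22 N (contact force between punch and base_plate above 22 N).
It fails at once if the punch is still pressed onto the plate with more than 10 N after it has fully tripped (striker past 6 mm) (value of joint punch_striker above 0.006 m and contact force between punch and base_plate above 10 N).
It fails at once if the punch leans on the collar or its lug with more than 15 N (contact force between punch and collar above 15 N).
It fails at once if the punch is tripped anywhere else than in the empty lug hole (value of joint punch_striker above 0.004 m and horizontal distance between punch_shoulder and lug_hole above 0.008 m).
It fails at once if the wing nut, the moisture tin or the brass weight is moved by more than 20 mm (distance of any of wing_nut, moisture_tin, weight from where it was at the start of the episode above 0.02 m).
It also fails if it takes over 54 s, if anything falls off the work surface, if the arm or the gripper's body presses on something with over 40 N, if the wrist force passes 120 N, or if a joint passes its speed limit or range.

## Working session

There is one attempt and no reset: what is moved stays moved. The work goes in short steps, Python scripts to look and compute and a tool call to move; the robot and the scene stay as the last step left them, time stands still between calls to the robot, and variables do not carry over. Pictures are saved under pics/ and viewed, and the job is handed in when it is done.

Besides the shell and the picture viewer there is one more tool, called as name(argument=value, ...), one argument or row to a line, values as JSON. play_rows: Moves the arm, as the interface text tells. Its arguments: {"type":"object","properties":{"series":{"type":"array"}},"required":["series"]}

```bash
ls; mkdir -p pics; python3 - <<'E'
from plant import get_obs, snapshot
import cv2,numpy as np
o=get_obs(); print(o)
for n in ("scene","top"):
    s=snapshot(n); cv2.imwrite(f"pics/{n}0.png",s["frame"][:,:,::-1]); np.savez(f"{n}0.npz",**s)
    print(n,s["mtx"],s["camera_from_world"])
E
```

```text
pics
{'clock': 0.0, 'joint_pos': array([-4.78360791e+01,  2.05921857e+01,  6.33605725e-01, -1.92537201e-02,
       -7.01355732e+01, -1.65079991e+01]), 'qvel': array([ 0.10158879, -0.00330972,  0.0260154 , -0.0594244 ,  0.01638561,
       -0.02687192]), 'tau': array([-1.31945813e-03, -5.82716024e+01,  2.93043441e+01,  6.99675992e+00,
        6.81476711e-03, -1.40722004e-04]), 'tool_pos': array([ 0.29208071, -0.60811481,  0.29121557]), 'orientation': array([ 1.79904585e+02, -9.40245088e-03, -1.54350628e+02]), 'force': array([0.06238322, 0.09147349, 0.0923435 ]), 'moment': array([-0.00542236, -0.01475078,  0.05334535]), 'opening': 0.08759894368992584}
scene [[606.17377822   0.         318.02682735]
 [  0.         606.17377822 239.18276061]
 [  0.           0.           1.        ]] [[-2.70526321e-01  9.62711977e-01 -1.07630337e-03  2.35865017e-01]
 [-5.36961060e-01 -1.49960307e-01  8.30171504e-01  2.31190574e-01]
 [ 7.99054648e-01  2.25161176e-01  5.57507054e-01 -1.74781370e+00]
 [ 0.00000000e+00  0.00000000e+00  0.00000000e+00  1.00000000e+00]]
top [[539.13026467   0.         309.57973062]
 [  0.         539.13026467 244.36160878]
 [  0.           0.           1.        ]] [[ 0.08976067 -0.99594455  0.00612165 -0.11380438]
 [ 0.9755469   0.08915713  0.20089614 -0.55550232]
 [-0.2006272  -0.01206061  0.97959342 -1.06237562]
 [ 0.          0.          0.          1.        ]]
```

View pics/scene0.png

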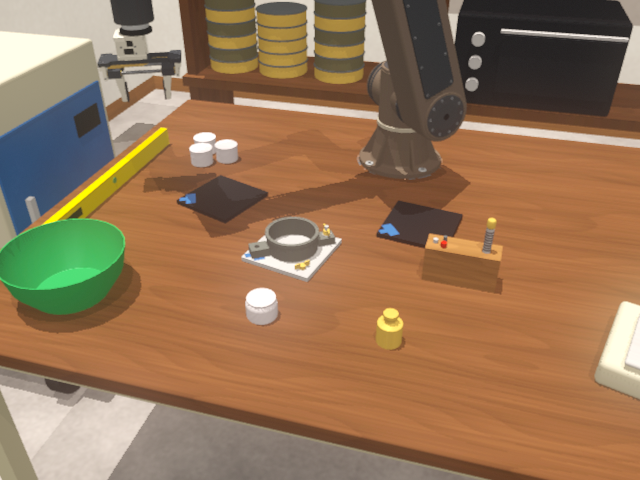

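View pics/top0.png

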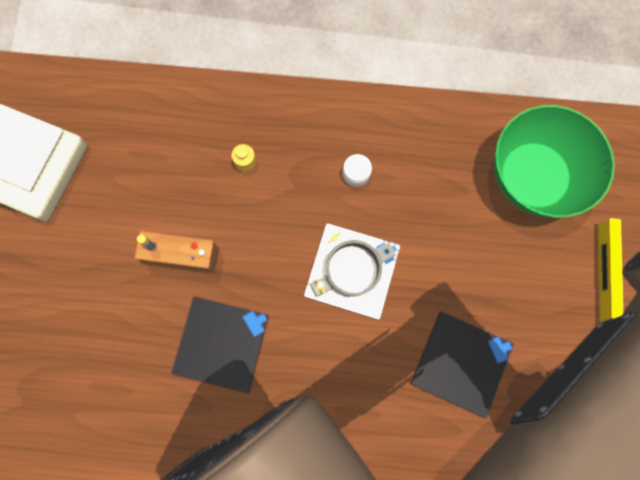

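Candidates for the punch: the rod with the yellow cap in the block (scene 489,235 / top 147,243), the red, white and dark tool ends in the same block (scene 440,242), and the yellow weight (scene 390,328). For the plate: the light steel plate with the collar (scene 292,248 / top 352,270), versus the two dark decoy plates (top 220,343 and 462,362). I choose the first of each and check both in crops.

```bash
cat > h.py <<'E'
import numpy as np,cv2
def load(f): 
    d=np.load(f); return {k:d[k] for k in d.files}
def ray(s,u,v):
    K=s["mtx"];T=s["camera_from_world"];R=T[:3,:3];t=T[:3,3]
    d=np.array([(u-K[0,2])/K[0,0],-(v-K[1,2])/K[1,1],-1.0])
    return -R.T@t, R.T@d
def onz(s,u,v,z):
    o,d=ray(s,u,v); return o+d*(z-o[2])/d[2]
def depthpt(s,u,v):
    o,d=ray(s,u,v); return o+d*s["z_map"][int(round(v)),int(round(u))]
def proj(s,p):
    K=s["mtx"];T=s["camera_from_world"];c=T[:3,:3]@np.asarray(p)+T[:3,3]
    x=c[0]/-c[2];y=-c[1]/-c[2]
    return np.array([K[0,0]*x+K[0,2],K[1,1]*y+K[1,2]])
E
python3 - <<'E'
from h import *
a=load("top0.npz")["frame"][:,:,::-1];b=load("scene0.npz")["frame"][:,:,::-1]
c=lambda im,x,y,w,h,f:cv2.resize(im[y:y+h,x:x+w],None,fx=f,fy=f,interpolation=cv2.INTER_NEAREST)
A=np.hstack([c(a,300,220,104,100,4)[:400,:400],c(a,125,220,100,100,4)])
B=np.hstack([c(b,240,205,100,70,4),c(b,415,212,100,70,4)])
im=np.vstack([A,np.zeros((0,800,3),np.uint8)]);cv2.imwrite("pics/cropA.png",im);cv2.imwrite("pics/cropB.png",B)
E
```

```text
(no output)
```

View pics/cropA.png

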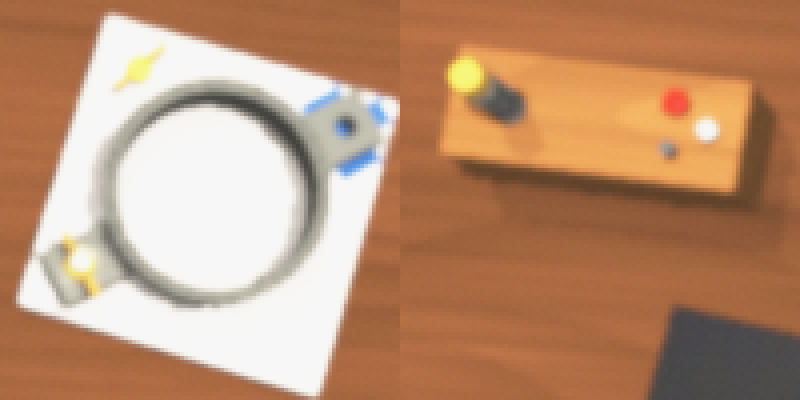

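View pics/cropB.png

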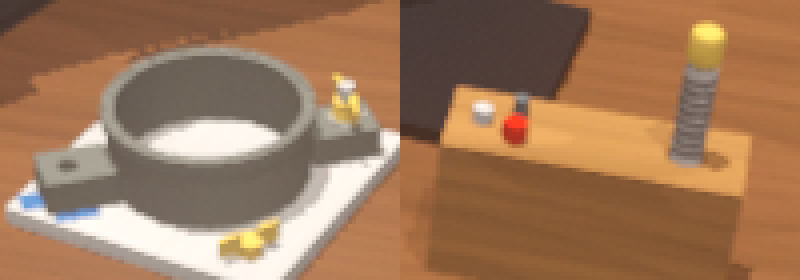

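The crops confirm both choices. The capped punch is at the block's left end (top ≈ 141,239 at the cap). The white plate has blue paint around the empty lug, with the hole at top ≈ (386,251) and scene ≈ (257,246).

```bash
python3 - <<'E'
from h import *
T=load("top0.npz");S=load("scene0.npz")
np.set_printoptions(precision=4,suppress=True)
def quad(s,mask,z,name):
    cs,_=cv2.findContours(mask.astype(np.uint8),0,2);c=max(cs,key=cv2.contourArea)
    P=np.array([onz(s,u,v,z)[:2] for u,v in c[:,0]],np.float32)*1000
    r=cv2.minAreaRect(P);print(name,np.array(r[0]),np.array(r[1]),r[2]);return r
f=T["frame"];hsv=cv2.cvtColor(f,cv2.COLOR_RGB2HSV)
roi=np.zeros(f.shape[:2],bool);roi[215:325,295:410]=1
notwood=((hsv[...,1]<90)|((hsv[...,0]>90)&(hsv[...,0]<130)))&roi
quad(T,notwood,0.012,"plate top")
# block top via depth
def pts(s):
    v,u=np.mgrid[:480,:640];K=s["mtx"];M=s["camera_from_world"];z=s["z_map"]
    c=np.stack([(u-K[0,2])/K[0,0]*z,-(v-K[1,2])/K[1,1]*z,-z],-1);return (c-M[:3,3])@M[:3,:3]
for n,s in(("T",T),("S",S)):
    W=pts(s);ok=s["z_map"]>0
    # block region
    p=onz(T,173,250,0.081); 
    m=ok&(np.abs(W[...,2]-.081)<.004)&(np.hypot(W[...,0]-p[0],W[...,1]-p[1])<.12)
    print(n,"block n",m.sum(),"z",np.median(W[m][:,2]));quad(s,m,0.081,"block")
    m=ok&(W[...,2]>.10)&(np.hypot(W[...,0]-p[0],W[...,1]-p[1])<.12)&(W[...,2]<.2)
    print("punch pts",m.sum(),W[m].mean(0),W[m][:,2].max())
    top=m&(W[...,2]>W[m][:,2].max()-.003);print(" cap top",W[top].mean(0),top.sum())
    q=onz(T,352,268,.057)
    m=ok&(np.abs(W[...,2]-.057)<.003)&(np.hypot(W[...,0]-q[0],W[...,1]-q[1])<.09)
    P=(W[m][:,:2]);A=np.c_[2*P,np.ones(len(P))];x=np.linalg.lstsq(A,(P**2).sum(1),rcond=None)[0];print("ring",m.sum(),x[:2],np.sqrt(x[2]+x[:2]@x[:2]))
    h=onz(T,386.25,251.5,.032)
    m=ok&(np.abs(W[...,2]-.032)<.004)&(np.hypot(W[...,0]-h[0],W[...,1]-h[1])<.03);print("lug z",np.median(W[m][:,2]),m.sum())
# hole centroid
def hole(s,u0,v0,r,z,dark):
    g=cv2.cvtColor(s["frame"],cv2.COLOR_RGB2GRAY).astype(float)
    p=g[v0-r:v0+r+1,u0-r:u0+r+1]; print(p.astype(int))
hole(T,386,251,5,.032,0);hole(S,257,246,6,.032,0)
print("bench z",[depthpt(T,u,v) for u,v in((280,200),(100,300))])
E
```

```text
plate top [ 524.9227 -158.287 ] [169.302  170.0124] 78.06556701660156
T block n 1691 z 0.08025797375226605
block [523.3072 209.3107] [150.5464  56.5553] 87.76103973388672
punch pts 141 [0.5241 0.2517 0.1386] 0.15845763588226394
 cap top [0.5259 0.256  0.1566] 13
ring 561 [ 0.5244 -0.1574] 0.05563121158972226
lug z 0.03159109803946304 198
S block n 1098 z 0.07991620649681672
block [529.3237 211.4256] [149.632   63.7072] 87.81586456298828
punch pts 228 [0.5314 0.2563 0.1307] 0.15590913121399458
 cap top [0.5272 0.2564 0.1543] 24
ring 351 [ 0.5276 -0.1554] 0.0556214561736694
lug z 0.03116056876875586 165
[[186 189 191 192 192 192 192 192 194 200 207]
 [191 192 191 191 188 187 188 191 191 192 191]
 [193 191 190 181 171 165 170 181 189 192 191]
 [193 191 182 161 136 125 134 159 181 191 192]
 [193 189 174 143 110  92  98 132 169 188 191]
 [193 188 171 144 113  90  86 116 161 185 192]
 [193 190 177 158 135 109 101 126 165 186 191]
 [193 192 185 172 157 139 131 151 176 190 193]
 [193 194 194 187 179 168 166 177 188 193 194]
 [191 195 194 193 191 186 188 191 192 192 190]
 [191 194 196 195 193 194 193 194 191 186 178]]
[[135 134 134 134 134 132 140 185 231 245 240 237 236]
 [134 135 135 137 141 142 163 214 234 224 209 201 193]
 [139 143 146 148 153 156 170 175 165 165 165 166 165]
 [157 162 165 165 165 164 165 165 165 165 165 164 165]
 [165 165 165 163 157 154 156 158 164 165 165 165 165]
 [165 165 164 154 127 115 120 133 155 165 165 165 165]
 [165 165 162 140 102 100 101 108 141 164 165 166 166]
 [165 165 165 153 129 121 125 138 155 165 165 165 165]
 [165 164 165 165 160 154 160 165 165 165 165 163 159]
 [160 165 165 165 164 165 164 159 157 155 153 146 134]
 [146 159 157 155 152 151 146 134 127 122 110 104 104]
 [130 133 125 121 107 102 103 103 103 104 104 104 105]
 [100 101 102 103 103 103 103 104 105 105 104 104 106]]
bench z [array([ 0.6695,  0.012 , -0.0007]), array([ 0.4139,  0.3723, -0.0013])]
```

```bash
python3 - <<'E'
from h import *
T=load("top0.npz");S=load("scene0.npz")
np.set_printoptions(precision=4,suppress=True)
def cen(s,u0,v0,r,base,thr):
    g=cv2.cvtColor(s["frame"],cv2.COLOR_RGB2GRAY).astype(float)
    v,u=np.mgrid[v0-r:v0+r+1,u0-r:u0+r+1];w=np.clip(base-g[v0-r:v0+r+1,u0-r:u0+r+1],0,None);w[w<thr]=0
    return (u*w).sum()/w.sum(),(v*w).sum()/w.sum()
for n,s,a in(("T",T,(386,251,4,191,8)),("S",S,(257,246,3,165,6))):
    c=cen(s,*a);print(n,"hole",c,onz(s,*c,.032))
# cap mask yellow
for n,s,(x0,x1,y0,y1) in(("T",T,(130,160,228,256)),("S",S,(478,502,214,256))):
    h=cv2.cvtColor(s["frame"],cv2.COLOR_RGB2HSV);m=np.zeros(h.shape[:2],np.uint8)
    m[y0:y1,x0:x1]=((h[...,0]>22)&(h[...,0]<35)&(h[...,1]>140)&(h[...,2]>120))[y0:y1,x0:x1]
    ys,xs=np.nonzero(m);print(n,"cap",xs.mean(),ys.mean(),m.sum(),xs.min(),xs.max(),ys.min(),ys.max(),"at z=.147:",onz(s,xs.mean(),ys.mean(),.1465))
    r=onz(s,xs.mean(),ys.mean(),.155);print("  at .155",r)
E
```

```text
T hole (np.float64(386.24455077086657), np.float64(250.9096225412015)) [ 0.5693 -0.2259  0.032 ]
S hole (np.float64(256.5131396957123), np.float64(246.00968188105116)) [ 0.5705 -0.2243  0.032 ]
T cap 141.15384615384616 238.5 26 137 145 235 242 at z=.147: [0.5273 0.2565 0.1465]
  at .155 [0.5257 0.2537 0.155 ]
S cap 491.77777777777777 220.0 9 489 494 218 221 at z=.147: [0.5149 0.2562 0.1465]
  at .155 [0.5292 0.2555 0.155 ]
```

play_rows(
  series=[
    [100,-0.03,0.035,0,-7],
    [100,-0.06,0.07,0,-14],
    [100,-0.09,0.105,0,-21],
    [100,-0.12,0.14,0,-28],
    [100,-0.15,0.175,0,-35],
    [100,-0.18,0.21,0,-42],
    [100,-0.21,0.245,0,-49],
    [100,-0.24,0.28,0,-56],
    [100,-0.27,0.31,0,-62.1],
    [100,-0.29,0.335,0,-62.1],
  ],
)

```text
clock: 1.1
tool_pos: [0.4089, -0.1788, 0.2922]
orientation: [-180.0, 0.0, -92.0]
force: [0.0, -0.2, 0.5]
opening: 0.0876
```

play_rows(
  series=[
    [100,-0.044,-0.01,0,0],
    [100,-0.088,-0.02,0,0],
    [100,-0.132,-0.03,0,0],
    [100,-0.176,-0.04,0,0],
    [100,-0.22,-0.05,0,0],
    [100,-0.264,-0.06,0,0],
    [100,-0.308,-0.07,0,0],
    [100,-0.352,-0.08,0,0],
    [100,-0.396,-0.09,0,0],
    [100,-0.44,-0.101,0,0],
  ],
)

```text
clock: 2.1
tool_pos: [0.5267, 0.2566, 0.2919]
orientation: [180.0, -0.0, -92.2]
force: [0.9, -0.4, 0.1]
opening: 0.0877
```

play_rows(
  series=[
    [100,0,0,0.02,0],
    [100,0,0,0.03,0],
    [100,0,0,0.03,0],
  ],
)

```text
clock: 2.4
tool_pos: [0.5256, 0.2539, 0.26]
orientation: [179.8, -0.2, -92.3]
force: [-0.6, -0.1, 1.2]
opening: 0.0874
```

```bash
cat > snap.py <<'E'
import sys
from plant import get_obs,snapshot
from h import *
o=get_obs();np.set_printoptions(precision=4,suppress=True)
k=sys.argv[1];print(o["clock"],o["tool_pos"],o["orientation"],o["force"],o["opening"],o["joint_pos"])
for n in("top","scene"):
    s=snapshot(n);np.savez(n+k+".npz",**s);cv2.imwrite(f"pics/{n}{k}.png",s["frame"][:,:,::-1])
E
python3 snap.py 1
```

```text
2.4 [0.5256 0.2539 0.26  ] [179.8079  -0.1624 -92.2558] [-0.5645 -0.0522  1.217 ] 0.08739395012944405 [ 44.9426  13.4698 -13.6419  -0.0343 -63.138  -47.1831]
```

View pics/scene1.png

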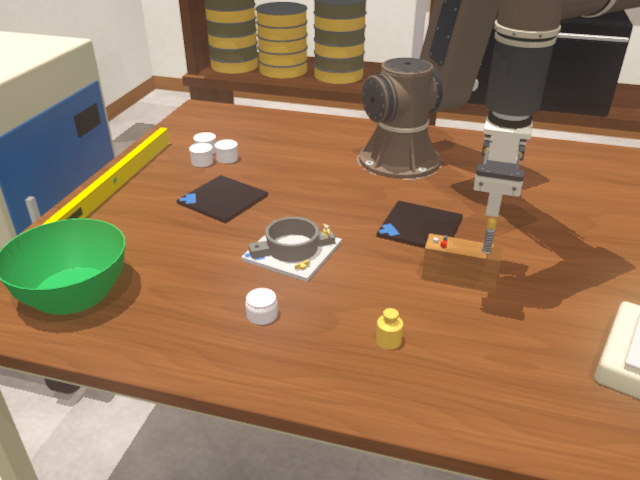

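View pics/top1.png

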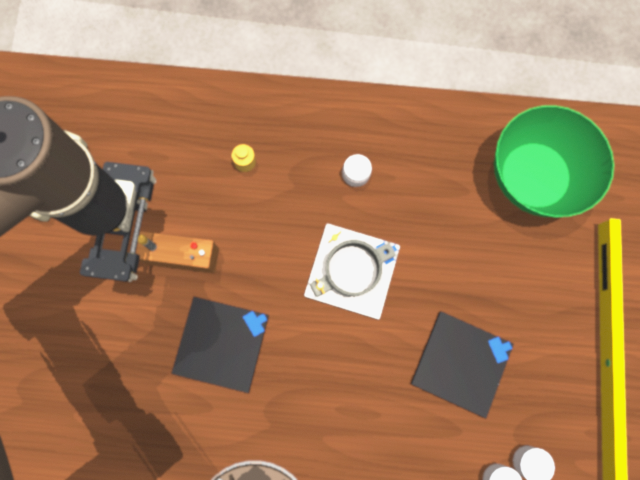

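The scene view shows the finger at ≈ (493,203), straight above the cap at ≈ (491,222). In the top view the jaws straddle the hole end of the block at ≈ (120,225). I check the projection of the fingertip numerically.

```bash
python3 - <<'E'
from h import *
S=load("scene1.npz")
np.set_printoptions(precision=2,suppress=True)
for z in(.2,.155,.138,.109,.082): print(z,proj(S,(.5265,.255,z)))
for dx in(-.05,.05): print("tip",proj(S,(.5256+dx,.254-.04*dx,.194)))
g=S["frame"][180:285,440:540,::-1];cv2.imwrite("pics/c1.png",cv2.resize(g,None,fx=6,fy=5.7,interpolation=2))
f=S["frame"];h=cv2.cvtColor(f,cv2.COLOR_RGB2HSV)
for v in range(196,254,4): print(v,[tuple(int(x) for x in f[v,u]) for u in range(484,500,2)])
E
```

```text
0.2 [495.3  199.26]
0.155 [491.57 219.25]
0.138 [490.2  226.58]
0.109 [487.91 238.82]
0.082 [485.83 249.92]
tip [496.27 189.52]
tip [492.13 214.69]
196 [(103, 68, 47), (102, 69, 47), (124, 102, 84), (166, 156, 139), (166, 155, 138), (166, 155, 138), (166, 155, 139), (166, 155, 139)]
200 [(105, 69, 45), (106, 70, 47), (148, 131, 113), (165, 155, 138), (165, 154, 138), (166, 155, 138), (165, 155, 137), (165, 155, 138)]
204 [(106, 69, 48), (107, 71, 48), (165, 154, 137), (166, 155, 138), (165, 154, 137), (166, 155, 138), (165, 154, 137), (166, 155, 138)]
208 [(158, 102, 66), (159, 125, 99), (167, 156, 140), (167, 156, 138), (166, 155, 138), (166, 155, 138), (165, 154, 137), (167, 156, 139)]
212 [(162, 104, 65), (167, 148, 127), (168, 157, 140), (168, 157, 139), (168, 157, 139), (168, 156, 139), (167, 156, 139), (150, 133, 115)]
216 [(160, 104, 64), (161, 105, 64), (161, 107, 69), (160, 116, 83), (160, 128, 103), (161, 138, 118), (162, 143, 123), (166, 118, 84)]
220 [(155, 100, 62), (156, 100, 62), (166, 131, 62), (185, 149, 69), (192, 155, 70), (185, 149, 69), (163, 116, 64), (159, 104,
[... 366 characters left out ...]
 78), (163, 106, 65), (163, 105, 64)]
236 [(140, 94, 65), (112, 102, 95), (114, 104, 97), (117, 107, 100), (111, 101, 96), (163, 109, 70), (168, 108, 67), (167, 107, 67)]
240 [(138, 107, 88), (99, 88, 82), (103, 92, 87), (106, 95, 89), (129, 96, 78), (167, 109, 66), (168, 111, 67), (170, 111, 68)]
244 [(107, 97, 90), (126, 115, 108), (123, 112, 106), (118, 108, 102), (179, 127, 82), (170, 114, 67), (173, 114, 67), (173, 113, 68)]
248 [(121, 111, 104), (107, 96, 89), (100, 90, 83), (116, 99, 89), (168, 115, 65), (168, 115, 65), (168, 115, 66), (167, 114, 65)]
252 [(159, 137, 122), (150, 139, 131), (150, 139, 132), (142, 111, 89), (167, 113, 66), (169, 115, 65), (170, 117, 66), (169, 116, 65)]
```

View pics/c1.png

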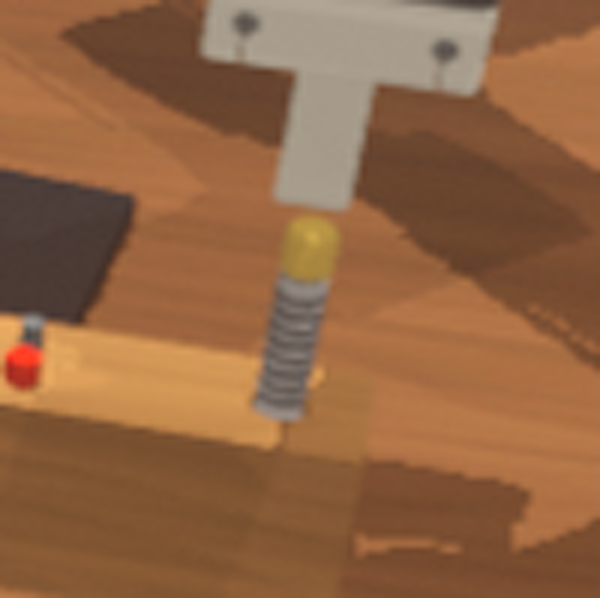

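play_rows(
  series=[
    [100,0,0,0.02,0],
    [100,0,0,0.04,0],
    [100,0,0,0.06,0],
    [100,0,0,0.08,0],
    [100,0,0,0.095,0],
    [100,0,0,0.102,0],
    [100,0,0,0.104,0],
    [100,0,0,0.104,0],
    [100,0,0,0.104,0],
  ],
)

```text
clock: 3.4
tool_pos: [0.5272, 0.255, 0.1593]
orientation: [-179.9, 0.1, -92.2]
force: [-0.2, -0.1, -0.2]
opening: 0.088
```

```bash
python3 snap.py 2; python3 - <<'E'
from h import *
S=load("scene2.npz");T=load("top2.npz")
A=cv2.resize(S["frame"][180:285,440:540,::-1],(400,420),interpolation=2)
B=cv2.resize(T["frame"][180:285,70:170,::-1],(400,420),interpolation=2)
cv2.imwrite("pics/c2.png",np.hstack([A,B]))
E
```

```text
3.4 [0.5272 0.255  0.1593] [-179.925     0.0615  -92.243 ] [-0.1811 -0.1439 -0.1961] 0.08796643904067525 [ 44.938   19.0044 -20.6634   0.0172 -50.236  -47.192 ]
```

View pics/c2.png

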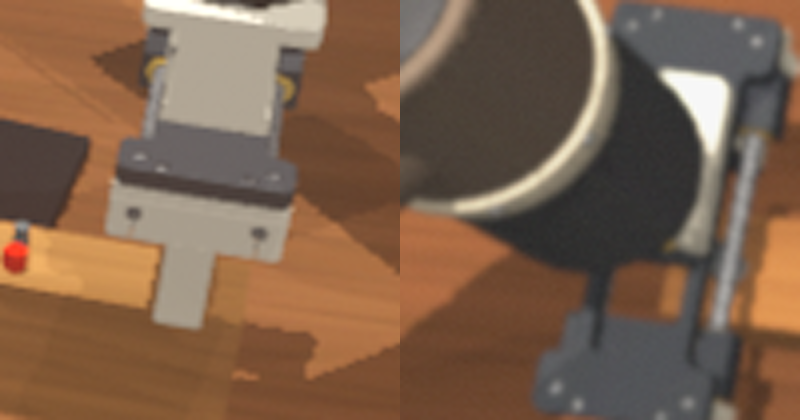

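The jaws straddle the punch (scene crop finger at ≈ (186,290), hiding the barrel), and the force is near zero. I close the gripper.

play_rows(
  series=[
    [0,0,0,0,0],
    [0,0,0,0,0],
    [0,0,0,0,0],
    [0,0,0,0,0],
    [0,0,0,0,0],
    [0,0,0,0,0],
    [0,0,0,0,0],
    [0,0,0,0,0],
  ],
)

```text
clock: 4.3
tool_pos: [0.5267, 0.2548, 0.1581]
orientation: [180.0, -0.0, -92.2]
force: [-0.2, 0.2, -0.2]
opening: 0.0293
```

```bash
python3 -c "
from plant import get_obs
o=get_obs();print(o['tool_pos'],o['force'],o['moment'],o['opening'])"
```

```text
[0.52673402 0.25479807 0.15811594] [-0.2013762   0.19431759 -0.15771762] [ 0.0442968   0.10734854 -0.01097971] 0.029252241739831573
```

Still closing.

play_rows(
  series=[
    [0,0,0,0,0],
    [0,0,0,0,0],
    [0,0,0,0,0],
    [0,0,0,0,0],
    [0,0,0,0,0],
    [0,0,0,0,0],
  ],
)

```text
clock: 4.9
tool_pos: [0.5267, 0.2548, 0.1581]
orientation: [180.0, -0.0, -92.2]
force: [0.3, -0.8, 0.3]
opening: 0.0155
```

play_rows(
  series=[
    [0,0,0,-0.005,0],
    [0,0,0,-0.01,0],
    [0,0,0,-0.025,0],
    [0,0,0,-0.04,0],
    [0,0,0,-0.06,0],
    [0,0,0,-0.08,0],
    [0,0,0,-0.1,0],
    [0,0,0,-0.11,0],
    [0,0,0,-0.11,0],
    [0,0,0,-0.11,0],
  ],
)

```text
clock: 5.9
tool_pos: [0.5263, 0.2547, 0.2675]
orientation: [180.0, -0.0, -92.3]
force: [1.0, 0.4, -3.6]
opening: 0.0153
```

```bash
python3 snap.py 3; python3 - <<'E'
from h import *
S=load("scene3.npz");T=load("top3.npz")
A=cv2.resize(S["frame"][160:265,440:540,::-1],(400,420),interpolation=2)
B=cv2.resize(T["frame"][180:285,70:170,::-1],(400,420),interpolation=2)
cv2.imwrite("pics/c3.png",np.hstack([A,B]))
E
```

```text
5.9 [0.5263 0.2547 0.2675] [179.9546  -0.0049 -92.2569] [ 0.9759  0.3957 -3.6268] 0.015335540674560388 [ 44.9517  13.1311 -13.0639  -0.0334 -63.8394 -47.1939]
```

View pics/c3.png

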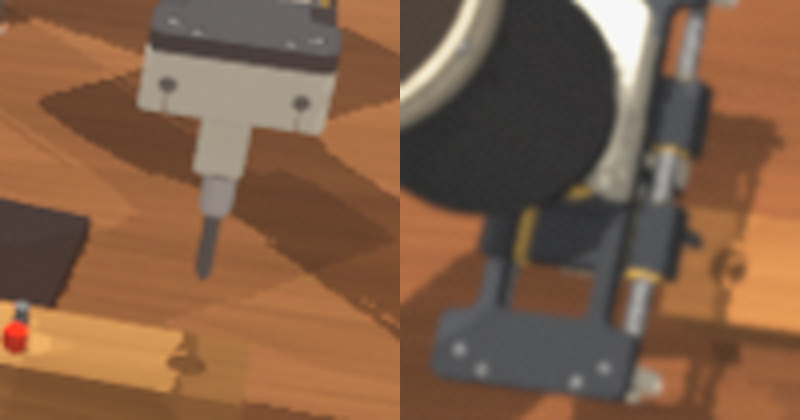

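The crop shows the punch held upright, its tip at ≈ scene (491,229.5), and the empty block hole at scene ≈ (487,250) and top ≈ (153,246). I measure the nose length, the tip offset and the block hole.

```bash
python3 - <<'E'
from h import *
np.set_printoptions(precision=4,suppress=True)
S=load("scene3.npz");T=load("top3.npz")
for z in (.173,.135,.128,.121): print(z,proj(S,(.5265,.2549,z)))
f=S["frame"]
g=cv2.cvtColor(f,cv2.COLOR_RGB2GRAY)
print("rows 206-232, cols 484-502");
for v in range(204,233): print(v,g[v,484:504])
print("blockhole scene pred",proj(S,(.5265,.2549,.081)),"top",proj(T,(.5265,.2549,.081)))
print(g[244:256,478:498])
gt=cv2.cvtColor(T["frame"],cv2.COLOR_RGB2GRAY);print(gt[238:256,142:164])
E
```

```text
0.173 [492.9874 211.3479]
0.135 [489.905  227.8511]
0.128 [489.3491 230.8275]
0.121 [488.7968 233.7846]
rows 206-232, cols 484-502
204 [ 84  77  78  79  77  77  97 122 128 123 121 125 129 140 145 128  96  78
  78  79]
205 [103  90  91  84  76  75  99 126 134 138 140 135 132 135 129 100  76  78
  79  78]
206 [113 113 112 103  90  85 107 130 135 139 141 141 141 140 123  90  76  75
  76  76]
207 [112 114 113 113 113 107 115 131 135 139 141 142 141 139 119  81  74  76
  73  75]
208 [113 114 114 114 114 116 124 132 136 140 140 142 140 138 117  81  76  76
  75  76]
209 [115 115 117 116 116 119 127 134 137 140 142 142 141 136 110  77  77  77
  76  77]
210 [118 117 118 117 116 121 128 134 138 141 141 141 140 128 101  77  76  76
  77  76]
211 [119 118 118 119 118 122 128 135 139 140 141 141 140 124  92  78  77  78
  77  77]
212 [117 118 117 116 117 119 126 134 138 140 140 141 137 115  82  77  77  78
  77  77]
213 [118 118 118 118 117 117 120 122 127 131 133 134 128 106  83  76  76  76
  77  77]
214 [120 120 120 120 121 121 110  93  92  99 106 117 118 112 102  89  82  74
  76  75]
215 [119 119
[... 3614 characters left out ...]
0  89  91 106 137 161 168 168
  167 168 169 169]
 [123 122 122 121 118 109  97  90 108 124 116 101 105 121 146 161 165 166
  165 164 165 165]
 [124 122 123 123 122 118 108 100 113 135 131 122 128 142 155 161 162 162
  162 162 163 163]
 [125 126 126 124 125 123 116 108 113 134 140 142 151 157 160 162 163 163
  162 162 161 162]
 [124 125 124 125 125 124 120 109 109 116 132 151 163 165 166 165 166 164
  163 164 163 164]
 [124 124 124 125 126 123 115 107 102 108 124 154 165 166 167 167 166 166
  166 166 165 165]
 [125 124 124 125 124 119 112 103 102 107 128 153 165 166 166 168 169 167
  167 168 167 166]
 [126 126 124 124 125 120 110 102 102 111 133 156 164 166 167 166 166 167
  166 167 167 168]]
```

play_rows(
  series=[
    [0,0.03,-0.004,0,0],
    [0,0.08,-0.01,0,0],
    [0,0.13,-0.016,0,0],
    [0,0.18,-0.023,0,0],
    [0,0.23,-0.03,0,0],
    [0,0.28,-0.037,0,0],
    [0,0.33,-0.043,0,0],
    [0,0.38,-0.05,0,0],
    [0,0.43,-0.056,0,0],
    [0,0.478,-0.062,0,0],
  ],
)

```text
clock: 7.0
tool_pos: [0.5694, -0.2255, 0.2671]
orientation: [179.9, 0.0, -92.2]
force: [1.4, 1.4, -1.2]
opening: 0.0158
```

play_rows(
  series=[
    [0,0,0,0.01,0],
    [0,0,0,0.03,0],
    [0,0,0,0.05,0],
    [0,0,0,0.065,0],
    [0,0,0,0.07,0],
    [0,0,0,0.07,0],
    [0,0,0,0.07,0],
  ],
)

```text
clock: 7.7
tool_pos: [0.5702, -0.2234, 0.1986]
orientation: [-180.0, -0.0, -92.2]
force: [0.5, 0.1, -1.0]
opening: 0.0153
```

```bash
python3 snap.py 4; python3 - <<'E'
from h import *
S=load("scene4.npz");T=load("top4.npz")
A=cv2.resize(S["frame"][185:275,210:300,::-1],(400,400),interpolation=2)
B=cv2.resize(T["frame"][200:300,330:430,::-1],(400,400),interpolation=2)
cv2.imwrite("pics/c4.png",np.hstack([A,B]))
E
```

```text
7.7 [ 0.5702 -0.2234  0.1986] [-179.982    -0.0155  -92.2177] [ 0.5445  0.0832 -1.0429] 0.015318154751065896 [ -3.1373  18.9603 -14.6793   0.0182 -56.3421   0.9095]
```

View pics/c4.png

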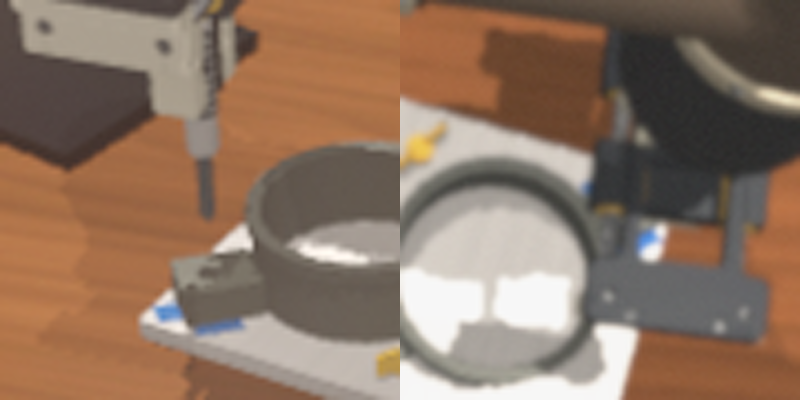

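The scene crop shows the tip at ≈ (256.6,233.8), directly above the hole at (256.5,246). The gripper hides the lug hole in the top view. I use scene depth on the nose to find the camera bias relative to the arm.

```bash
python3 - <<'E'
from h import *
np.set_printoptions(precision=4,suppress=True)
def vec(s):
    T=s["camera_from_world"];return -T[:3,:3].T@T[:3,3]
def gray(s): return cv2.cvtColor(s["frame"],cv2.COLOR_RGB2GRAY)
for name,(x,y,tz),rows,c0,c1 in(("scene3.npz",(.5265,.2549,.268),range(216,227),487,496),("scene4.npz",(.570,-.2240,.198),range(218,233),250,264)):
    S=load(name);g=gray(S)
    cam=vec(S);P=[]
    for v in rows:
        us=[u for u in range(c0,c1) if g[v,u]<84]
        if name=="scene4.npz": us=[u for u in range(c0,c1) if g[v,u]<90]
        if len(us)>=2:
            u=np.mean(us);p=depthpt(S,u,v);
            ax=proj(S,(x,y,p[2]))
            d=(p-cam)[:2];d/=np.linalg.norm(d);P.append(np.r_[u,v,p[:2]+d*.004,p[2],ax[0]-u])
    P=np.array(P);print(name);print(P);print(np.median(P,0),"robot",x,y)
S=load("scene4.npz");g=gray(S)
for v in range(214,238): print(v,g[v,248:268])
E
```

```text
scene3.npz
[[492.     216.       0.5284   0.2546   0.1659   0.3994]
 [492.     217.       0.5274   0.255    0.163    0.1675]
 [492.     218.       0.5233   0.2555   0.1584  -0.2118]
 [492.     219.       0.5277   0.2557   0.1588  -0.1791]
 [491.     220.       0.5234   0.2544   0.1536   0.403 ]
 [491.     221.       0.5271   0.2545   0.1536   0.4004]
 [491.     222.       0.5276   0.2548   0.1517   0.2452]
 [491.     223.       0.5261   0.2553   0.1485  -0.0098]
 [491.     224.       0.5244   0.2557   0.1452  -0.2764]
 [491.     225.       0.5255   0.256    0.1437  -0.4009]
 [490.     226.       0.5244   0.2545   0.1404   0.3354]]
[491.     221.       0.5261   0.255    0.1536   0.1675] robot 0.5265 0.2549
scene4.npz
[[255.5    221.       0.5732  -0.2215   0.1012  -0.6596]
 [255.5    222.       0.572   -0.2221   0.0978  -0.5664]
 [255.5    223.       0.574   -0.2215   0.0966  -0.5338]
 [255.5    224.       0.5734  -0.2218   0.0937  -0.4536]
 [255.5    225.       0.5725  -0.2224   0.0906  -0.3654]
 [255.5    226.       0.5704  -0.2234   0.0866  -0.2558]
 [256.     227.       0.5711  -0
[... 1772 characters left out ...]
114]
230 [115 115 116 116 116 116 106  89  84  84 102 116 116 115 115 115 115 114
 114 114]
231 [113 113 113 114 114 116 106  88  85  83 102 116 116 116 116 115 112 105
 108 114]
232 [112 112 113 112 113 114 104  89  85  85 101 115 115 115 115 115 109 102
 107 114]
233 [115 114 114 114 114 114 109  98  88  90 105 112 113 112 113 113 109 109
 114 114]
234 [118 118 117 117 118 116 116 111 101 102 111 114 114 112 112 112 112 112
 113 114]
235 [116 116 117 116 117 117 118 119 115 114 118 118 118 117 117 140 162 142
 112 115]
236 [114 116 116 115 116 115 116 117 117 117 119 118 119 122 146 192 212 179
 104 113]
237 [111 112 112 113 113 113 115 115 115 116 116 116 119 160 201 221 228 200
 114 106]
```

play_rows(
  series=[
    [0,0,0,0.02,0],
    [0,0,0,0.025,0],
    [0,0,0,0.025,0],
    [0,0,0,0.025,0],
    [0,0,0,0.025,0],
    [0,0,0,0.025,0],
  ],
)

```text
clock: 8.4
tool_pos: [0.5702, -0.2236, 0.1739]
orientation: [-179.9, -0.0, -92.2]
force: [-0.9, -0.7, -3.5]
opening: 0.0154
```

```bash
python3 snap.py 5; cat > nose.py <<'E'
import sys
from h import *
np.set_printoptions(precision=3,suppress=True,linewidth=150)
S=load(sys.argv[1]);tz=float(sys.argv[2]);r0,r1=int(sys.argv[3]),int(sys.argv[4])
g=cv2.cvtColor(S["frame"],cv2.COLOR_RGB2GRAY).astype(float)
out=[]
for v in range(r0,r1):
    w=np.clip(110-g[v,250:263],0,None);u=np.arange(250,263);out.append((v,(u*w).sum()/w.sum()))
out=np.array(out);k=np.polyfit(out[:,0],out[:,1],1);print(out.T);print("u at row246 extrap",np.polyval(k,246.0),"slope",k[0])
for z in(.08,.05,.032): print(z,proj(S,(.570,-.225,z)))
E
python3 nose.py scene5.npz .173 226 243; python3 - <<'E'
from h import *
S=load("scene5.npz");g=cv2.cvtColor(S["frame"],cv2.COLOR_RGB2GRAY)
for v in range(226,252): print(v,g[v,248:266])
cv2.imwrite("pics/c5.png",cv2.resize(S["frame"][200:275,220:300,::-1],(640,600),interpolation=2))
E
```

```text
8.4 [ 0.5702 -0.2236  0.1739] [-179.9409   -0.0089  -92.2367] [-0.9357 -0.6761 -3.5295] 0.015436771577061527 [ -3.1544  20.3478 -16.2779   0.0099 -53.315    0.9118]
[[226.    227.    228.    229.    230.    231.    232.    233.    234.    235.    236.    237.    238.    239.    240.    241.    242.   ]
 [    nan     nan     nan     nan     nan 256.11  256.111 256.296 256.488 256.43  256.468 256.691 256.58  256.597 256.44  256.429 258.45 ]]
u at row246 extrap nan slope nan
0.08 [254.986 227.382]
0.05 [255.803 239.011]
0.032 [256.283 245.848]
226 [123 122 122 122 132 141 143 143 143 141 137 131 123 122 121 120 121 121]
227 [119 119 121 121 130 139 142 144 144 142 138 131 123 120 121 121 119 119]
228 [117 117 117 119 122 135 143 143 144 142 137 130 121 122 122 121 121 114]
229 [116 117 117 117 117 127 137 138 138 135 129 122 118 118 119 119 118 113]
230 [116 116 116 116 117 118 119 117 116 110 111 117 116 117 116 116 114 113]
231 [114 113 114 115 114 115 105  89  87  84 103 117 117 117 117 116 114 110]
232 [113 114 113 114 113 113 105  90  86  85 103 115 116 116 116 116 112 106]
233 [11
[... 937 characters left out ...]
 137 148 149 149 149 139 114  95  97  97  99 100 100 100 100 109 118]
246 [121 133 149 149 149 147 125  92  91  92  92  96  99 100 101 103 112 118]
247 [113 121 146 149 149 149 129  94  94  96  96  99 100 101 102 112 117 117]
248 [113 106 126 138 139 139 122 100 100 103 106 107 106 103 108 115 115 114]
249 [125 107  96 100 109 110 100 101 102 110 116 114 114 107 104 107 105 103]
250 [177 132  94 100 107 106  99  99 105 110 107 105 104 100  99  99  98  98]
251 [216 148  93 100 103  96  95  94  95  99  99  99  99  99  99  99  98  99]nose.py:8: RuntimeWarning: invalid value encountered in scalar divide
  w=np.clip(110-g[v,250:263],0,None);u=np.arange(250,263);out.append((v,(u*w).sum()/w.sum()))
```

View pics/c5.png

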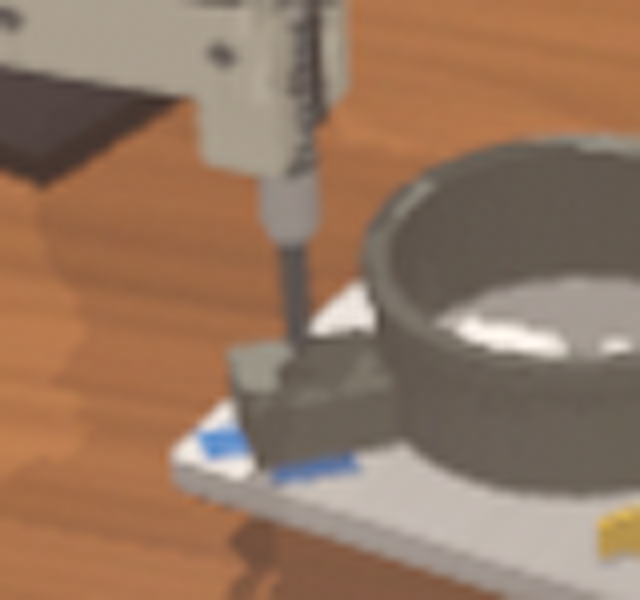

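In the crop the nose stands over the lug, its tip at ≈ scene (257.1,244.5) against the hole at (256.5,246). That is about 1.2 mm too far +y, so I correct it and lower in small steps, watching the force.

play_rows(
  series=[
    [0,0.0012,0,0,0],
    [0,0.0012,0,0.002,0],
    [0,0.0012,0,0.004,0],
    [0,0.0012,0,0.006,0],
    [0,0.0012,0,0.007,0],
    [0,0.0012,0,0.008,0],
    [0,0.0012,0,0.008,0],
  ],
)

```text
clock: 9.2
tool_pos: [0.5697, -0.2247, 0.1649]
orientation: [180.0, 0.0, -92.2]
force: [-0.9, -0.2, -2.6]
opening: 0.0155
```

```bash
cat > o.py <<'E'
from plant import get_obs
import numpy as np
np.set_printoptions(precision=4,suppress=True)
o=get_obs();print(o["clock"],o["tool_pos"],o["orientation"],o["force"],o["moment"],o["opening"])
E
python3 o.py; python3 snap.py 6; python3 - <<'E'
from h import *
S=load("scene6.npz")
cv2.imwrite("pics/c6.png",cv2.resize(S["frame"][200:275,220:300,::-1],(640,600),interpolation=2))
E
```

```text
9.2 [ 0.5697 -0.2247  0.1649] [179.9824   0.0017 -92.2435] [-0.8949 -0.155  -2.6264] [0.023  0.1155 0.0142] 0.015490851306841932
9.2 [ 0.5697 -0.2247  0.1649] [179.9824   0.0017 -92.2435] [-0.8949 -0.155  -2.6264] 0.015490851306841932 [ -3.2732  20.9187 -16.7582  -0.0018 -52.3407   1.0308]
```

View pics/c6.png

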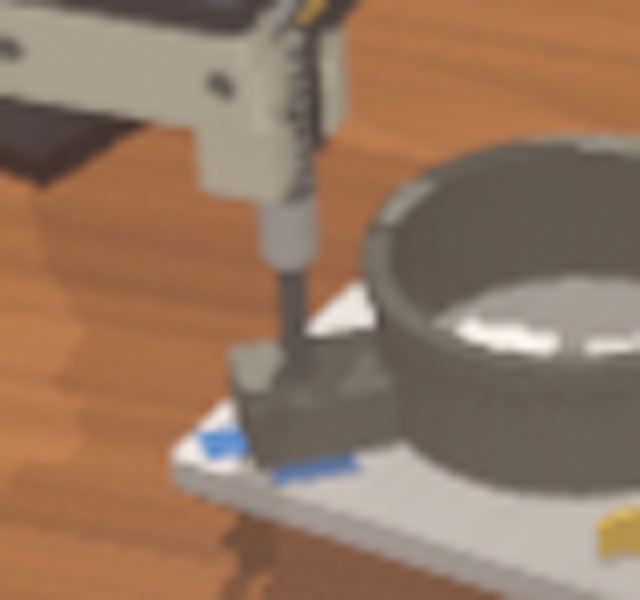

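The tip now sits at the hole (≈ crop (295,375), scene (257,247)). The force shows only the punch's weight, so I continue down slowly.

play_rows(
  series=[
    [0,0,0,0.001,0],
    [0,0,0,0.002,0],
    [0,0,0,0.003,0],
    [0,0,0,0.004,0],
    [0,0,0,0.004,0],
    [0,0,0,0.004,0],
  ],
)

```text
clock: 9.9
tool_pos: [0.5698, -0.2247, 0.1611]
orientation: [180.0, -0.0, -92.2]
force: [0.8, 0.1, -3.5]
opening: 0.0152
```

```bash
python3 o.py
```

```text
9.9 [ 0.5698 -0.2247  0.1611] [179.995   -0.0007 -92.2404] [ 0.7664  0.0933 -3.4884] [-0.0164  0.1111  0.0708] 0.015245124898427241
```

play_rows(
  series=[
    [0,0,0,0.001,0],
    [0,0,0,0.002,0],
    [0,0,0,0.003,0],
    [0,0,0,0.004,0],
    [0,0,0,0.005,0],
    [0,0,0,0.005,0],
  ],
)

```text
clock: 10.5
tool_pos: [0.5697, -0.2247, 0.156]
orientation: [180.0, 0.0, -92.2]
force: [-0.5, -0.6, -1.8]
opening: 0.0155
```

play_rows(
  series=[
    [0,0,0,0.001,0],
    [0,0,0,0.002,0],
    [0,0,0,0.003,0],
    [0,0,0,0.003,0],
  ],
)

```text
clock: 10.9
tool_pos: [0.5697, -0.2247, 0.153]
orientation: [180.0, 0.0, -92.2]
force: [0.6, -0.1, -1.6]
opening: 0.0153
```

play_rows(
  series=[
    [0,0,0,0.001,0],
    [0,0,0,0.002,0],
    [0,0,0,0.002,0],
  ],
)

```text
clock: 11.2
tool_pos: [0.5697, -0.2247, 0.151]
orientation: [180.0, 0.0, -92.2]
force: [-0.4, -0.6, -2.3]
opening: 0.0151
```

play_rows(
  series=[
    [0,0,0,0.001,0],
    [0,0,0,0.001,0],
  ],
)

```text
clock: 11.4
tool_pos: [0.5697, -0.2247, 0.15]
orientation: [180.0, 0.0, -92.2]
force: [0.5, -0.2, -1.9]
opening: 0.0155
```

play_rows(
  series=[
    [0,0,0,0.001,0],
    [0,0,0,0.001,0],
  ],
)

```text
clock: 11.6
tool_pos: [0.5697, -0.2247, 0.149]
orientation: [180.0, 0.0, -92.2]
force: [-0.5, -0.3, -2.3]
opening: 0.0157
```

play_rows(
  series=[
    [0,0,0,0.001,0],
    [0,0,0,0.001,0],
  ],
)

```text
clock: 11.8
tool_pos: [0.5697, -0.2247, 0.148]
orientation: [180.0, 0.0, -92.2]
force: [0.3, -0.6, -2.0]
opening: 0.0156
```

play_rows(
  series=[
    [0,0,0,0.001,0],
    [0,0,0,0.001,0],
  ],
)

```text
clock: 12.0
tool_pos: [0.5699, -0.2247, 0.1473]
orientation: [-180.0, -0.0, -92.2]
force: [-0.6, -1.0, -0.9]
opening: 0.0154
```

play_rows(
  series=[
    [0,0,0,0.001,0],
    [0,0,0,0.001,0],
  ],
)

```text
clock: 12.2
tool_pos: [0.57, -0.2248, 0.1465]
orientation: [-180.0, -0.0, -92.2]
force: [-1.1, -0.2, 1.7]
opening: 0.0153
```

play_rows(
  series=[
    [0,0,0,0.001,0],
    [0,0,0,0.001,0],
  ],
)

```text
clock: 12.4
tool_pos: [0.57, -0.2248, 0.1455]
orientation: [-180.0, -0.0, -92.2]
force: [0.2, -0.1, 3.3]
opening: 0.0154
```

play_rows(
  series=[
    [0,0,0,0.001,0],
    [0,0,0,0.001,0],
  ],
)

```text
clock: 12.6
tool_pos: [0.57, -0.2248, 0.1445]
orientation: [-180.0, -0.0, -92.2]
force: [-1.0, 0.8, 5.8]
opening: 0.0156
```

play_rows(
  series=[
    [0,0,0,0.001,0],
    [0,0,0,0.001,0],
  ],
)

```text
clock: 12.8
tool_pos: [0.5701, -0.2248, 0.1436]
orientation: [-180.0, -0.0, -92.2]
force: [-1.2, 0.9, 6.2]
opening: 0.0152
```

play_rows(
  series=[
    [0,0,0,0.001,0],
    [0,0,0,0.001,0],
  ],
)

```text
clock: 13.0
tool_pos: [0.5701, -0.2248, 0.1428]
orientation: [-180.0, -0.0, -92.2]
force: [-1.5, 0.1, 7.9]
opening: 0.0156
```

play_rows(
  series=[
    [0,0,0,0.0005,0],
    [0,0,0,0.0005,0],
  ],
)

```text
clock: 13.2
tool_pos: [0.5702, -0.2248, 0.1424]
orientation: [-179.9, -0.0, -92.2]
force: [-1.7, 0.8, 8.4]
opening: 0.0154
```

play_rows(
  series=[
    [0,0,0,0.0005,0],
    [0,0,0,0.0005,0],
  ],
)

```text
clock: 13.4
tool_pos: [0.5702, -0.2249, 0.142]
orientation: [-179.9, -0.0, -92.2]
force: [-1.8, 0.4, 8.9]
opening: 0.0154
```

play_rows(
  series=[
    [0,0,0,0.0005,0],
    [0,0,0,0.0005,0],
  ],
)

```text
clock: 13.6
tool_pos: [0.5702, -0.2249, 0.1416]
orientation: [-179.9, -0.0, -92.2]
force: [-1.4, 1.4, 9.1]
opening: 0.0153
```

play_rows(
  series=[
    [0,0,0,0.0005,0],
    [0,0,0,0.0005,0],
  ],
)

```text
clock: 13.8
tool_pos: [0.5702, -0.2249, 0.1412]
orientation: [-179.9, -0.0, -92.2]
force: [-2.7, -0.3, 9.8]
opening: 0.0155
```

play_rows(
  series=[
    [0,0,0,0.0005,0],
    [0,0,0,0.0005,0],
  ],
)

```text
clock: 14.0
tool_pos: [0.5703, -0.2249, 0.1408]
orientation: [-179.9, -0.0, -92.2]
force: [-2.8, 0.5, 10.2]
opening: 0.0154
```

play_rows(
  series=[
    [0,0,0,0.0005,0],
    [0,0,0,0.0005,0],
  ],
)

```text
clock: 14.2
tool_pos: [0.5703, -0.2249, 0.1404]
orientation: [-179.9, -0.0, -92.2]
force: [-2.1, 0.8, 11.3]
opening: 0.0156
```

play_rows(
  series=[
    [0,0,0,0.0005,0],
    [0,0,0,0.0005,0],
  ],
)

```text
clock: 14.4
tool_pos: [0.5703, -0.2249, 0.1399]
orientation: [-179.9, -0.0, -92.2]
force: [-2.7, 0.9, 10.9]
opening: 0.0155
```

play_rows(
  series=[
    [0,0,0,0.0005,0],
    [0,0,0,0.0005,0],
  ],
)

```text
clock: 14.6
tool_pos: [0.5703, -0.2249, 0.1395]
orientation: [-179.9, -0.0, -92.2]
force: [-2.2, 1.3, 11.1]
opening: 0.0154
```

play_rows(
  series=[
    [0,0,0,0.0005,0],
    [0,0,0,0.0005,0],
  ],
)

```text
clock: 14.8
tool_pos: [0.5702, -0.2249, 0.1388]
orientation: [-179.9, -0.0, -92.2]
force: [-2.5, 0.5, 8.6]
opening: 0.0154
```

play_rows(
  series=[
    [0,0,0,0,0],
  ],
)

```text
clock: 14.9
tool_pos: [0.5699, -0.2247, 0.1381]
orientation: [-180.0, -0.0, -92.2]
force: [-0.6, -0.1, 2.2]
opening: 0.0155
```

The snap came: net force fell from about 13.5 N to 4.5 N. I let up straight away.

play_rows(
  series=[
    [0,0,0,-0.004,0],
    [0,0,0,-0.01,0],
    [0,0,0,-0.018,0],
    [0,0,0,-0.03,0],
    [0,0,0,-0.05,0],
    [0,0,0,-0.075,0],
    [0,0,0,-0.1,0],
    [0,0,0,-0.12,0],
    [0,0,0,-0.13,0],
    [0,0,0,-0.13,0],
  ],
)

```text
clock: 15.9
tool_pos: [0.5702, -0.2247, 0.2694]
orientation: [-179.8, -0.0, -92.2]
force: [-0.8, 0.9, -2.2]
opening: 0.0154
```

```bash
python3 snap.py 7; python3 - <<'E'
from h import *
S=load("scene7.npz")
cv2.imwrite("pics/c7.png",cv2.resize(S["frame"][145:265,210:330,::-1],(600,600),interpolation=2))
E
```

```text
15.9 [ 0.5702 -0.2247  0.2694] [-179.8414   -0.0051  -92.2395] [-0.7948  0.8699 -2.2469] 0.015355376265831203 [ -3.2722  15.5615  -9.5234   0.0025 -64.7564   1.0316]
```

View pics/c7.png

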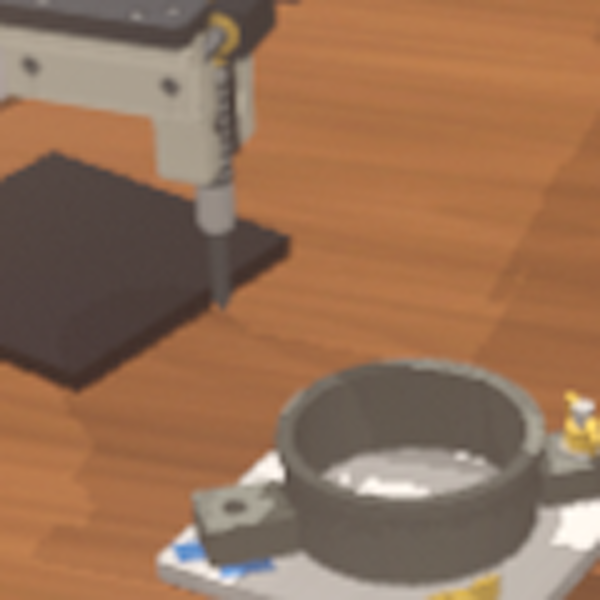

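The crop shows the punch upright in the fingers with its nose sprung out again, tip at ≈ crop (222,305). The lug hole is clear at ≈ (235,507) and the nut has not moved. I carry it back above the block.

play_rows(
  series=[
    [0,-0.03,0.004,0,0],
    [0,-0.075,0.01,0,0],
    [0,-0.122,0.016,0,0],
    [0,-0.169,0.022,0,0],
    [0,-0.216,0.028,0,0],
    [0,-0.263,0.034,0,0],
    [0,-0.31,0.04,0,0],
    [0,-0.357,0.046,0,0],
    [0,-0.404,0.052,0,0],
    [0,-0.445,0.058,0,0],
  ],
)

```text
clock: 17.0
tool_pos: [0.5282, 0.2242, 0.2662]
orientation: [179.9, -0.1, -92.2]
force: [0.9, -0.4, -3.1]
opening: 0.0157
```

play_rows(
  series=[
    [0,-0.02,0.002,0,0],
    [0,-0.0327,0.004,0,0],
    [0,-0.0327,0.004,0,0],
    [0,-0.0327,0.004,0,0],
    [0,-0.0327,0.004,0,0],
    [0,-0.0327,0.004,0,0],
    [0,-0.0327,0.004,0,0],
  ],
)

```text
clock: 17.7
tool_pos: [0.5267, 0.2542, 0.2678]
orientation: [-180.0, 0.0, -92.3]
force: [0.9, 0.3, -1.5]
opening: 0.0158
```

```bash
python3 snap.py 8; python3 - <<'E'
from h import *
S=load("scene8.npz");T=load("top8.npz")
S3=load("scene3.npz")
A=cv2.resize(S["frame"][160:265,440:540,::-1],(400,420),interpolation=2)
B=cv2.resize(S3["frame"][160:265,440:540,::-1],(400,420),interpolation=2)
cv2.imwrite("pics/c8.png",np.hstack([A,B]))
g=cv2.cvtColor(S["frame"],cv2.COLOR_RGB2GRAY)
for v in range(208,233,2): print(v,g[v,484:504])
E
```

```text
17.7 [0.5267 0.2542 0.2678] [-179.9887    0.0115  -92.3089] [ 0.9328  0.3229 -1.4967] 0.01578890915873421 [ 44.909   13.1016 -13.0674   0.0006 -63.8149 -47.2182]
208 [113 114 114 114 114 117 125 132 136 140 141 142 141 138 117  80  77  77
  75  76]
210 [118 118 118 117 117 120 128 135 139 141 141 141 140 129 100  77  77  78
  77  77]
212 [117 117 117 117 118 119 125 133 138 141 140 141 135 111  82  77  77  77
  77  77]
214 [121 119 120 121 121 120 109  86  84  90 100 113 113 111 102  90  83  74
  76  75]
216 [117 116 116 118 118 119 105  82  80  80  92 111 120 121 121 119 119 109
  95  87]
218 [114 115 116 117 117 112  95  78  80  80  97 116 120 119 118 119 118 118
 119 120]
220 [113 113 113 114 113 101  80  79  80  85 103 114 112 113 115 115 116 118
 118 117]
222 [109 109 109 110 109  95  77  80  80  91 107 112 113 113 113 113 113 113
 113 113]
224 [109 108 108 108 103  88  77  80  81  96 110 109 109 108 107 108 108 108
 109 110]
226 [115 115 115 115 103  80  79  80  88 103 111 111 111 110 109 109 109 110
 109 108]
228 [112 112 112 112 108  94  81  91 107 114 114 115 114 115 115 114 114 113
 113 112]
230 [116 115 116 115 116 113 112 114 115 114 114 113 113 113 113 111 113 114
 113 113]
232 [116 116 117 117 118 118 118 118 118 118 118 118 118 118 118 119 119 118
 117 120]
```

View pics/c8.png

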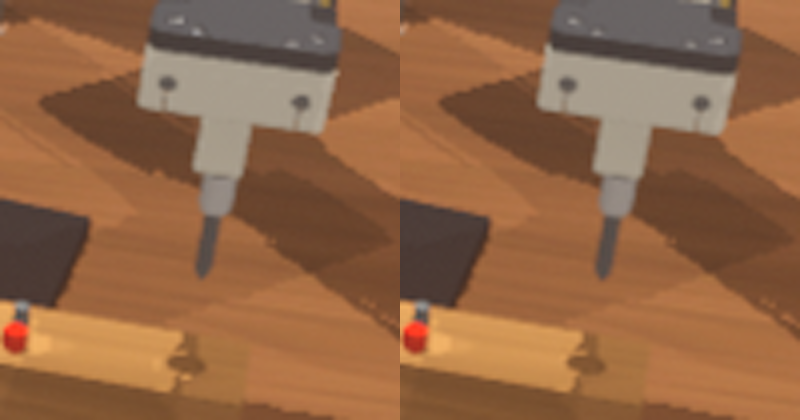

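The two crops match: before the press at right, now at left, with the punch the same within about 0.3 px. I lower it into the hole.

play_rows(
  series=[
    [0,-0.0005,0,0.02,0],
    [0,-0.0005,0,0.035,0],
    [0,-0.0005,0,0.05,0],
    [0,-0.0005,0,0.06,0],
    [0,-0.0005,0,0.07,0],
    [0,-0.0005,0,0.08,0],
    [0,-0.0005,0,0.086,0],
    [0,-0.0005,0,0.086,0],
  ],
)

```text
clock: 18.6
tool_pos: [0.5263, 0.2553, 0.1808]
orientation: [179.9, -0.1, -92.3]
force: [-1.2, -0.1, -2.5]
opening: 0.0156
```

play_rows(
  series=[
    [0,0,0,0.004,0],
    [0,0,0,0.008,0],
    [0,0,0,0.012,0],
    [0,0,0,0.016,0],
    [0,0,0,0.019,0],
    [0,0,0,0.021,0],
    [0,0,0,0.021,0],
    [0,0,0,0.021,0],
  ],
)

```text
clock: 19.4
tool_pos: [0.5266, 0.2556, 0.1607]
orientation: [-180.0, -0.0, -92.2]
force: [-0.1, 0.4, -1.2]
opening: 0.0154
```

play_rows(
  series=[
    [0,0.0005,0,0.0005,0],
    [0,0.0007,0,0.001,0],
    [0,0.0007,0,0.0015,0],
    [0,0.0007,0,0.0015,0],
  ],
)

```text
clock: 19.8
tool_pos: [0.5265, 0.2548, 0.1591]
orientation: [180.0, -0.0, -92.2]
force: [0.7, -0.1, -2.9]
opening: 0.0154
```

play_rows(
  series=[
    [0,0,0,0.0005,0],
    [0,0,0,0.001,0],
    [0,0,0,0.001,0],
    [0,0,0,0.001,0],
  ],
)

```text
clock: 20.2
tool_pos: [0.5266, 0.2549, 0.1582]
orientation: [-180.0, 0.0, -92.2]
force: [-0.3, -0.4, -1.6]
opening: 0.0155
```

play_rows(
  series=[
    [0,0,0,0.0005,0],
    [0,0,0,0.0005,0],
  ],
)

```text
clock: 20.4
tool_pos: [0.5269, 0.2551, 0.1581]
orientation: [-179.9, 0.0, -92.2]
force: [0.1, 1.0, 2.6]
opening: 0.0151
```

play_rows(
  series=[
    [0,0,0,0.0005,0],
    [0,0,0,0.0005,0],
  ],
)

```text
clock: 20.6
tool_pos: [0.5271, 0.2553, 0.158]
orientation: [-179.9, 0.1, -92.2]
force: [-0.4, 0.2, 5.5]
opening: 0.0155
```

The barrel is seated: firm contact at z = 0.158, the height of the original grasp. I ease off the load and open.

play_rows(
  series=[
    [0,0,0,-0.0007,0],
    [0,0,0,-0.0007,0],
    [30,0,0,-0.0007,0],
    [60,0,0,-0.0007,0],
    [100,0,0,-0.0007,0],
    [100,0,0,-0.0007,0],
    [100,0,0,-0.0007,0],
    [100,0,0,-0.0007,0],
    [100,0,0,-0.0007,0],
    [100,0,0,-0.0007,0],
  ],
)

```text
clock: 21.6
tool_pos: [0.5265, 0.2549, 0.1578]
orientation: [180.0, -0.0, -92.2]
force: [-0.5, 0.4, -0.4]
opening: 0.0739
```

play_rows(
  series=[
    [100,0,0,0,0],
    [100,0,0,0,0],
    [100,0,0,0,0],
    [100,0,0,0,0],
    [100,0,0,0,0],
  ],
)

```text
clock: 22.1
tool_pos: [0.5265, 0.2549, 0.1579]
orientation: [-180.0, 0.0, -92.2]
force: [0.2, 0.2, 0.5]
opening: 0.0875
```

play_rows(
  series=[
    [100,0,0,-0.02,0],
    [100,0,0,-0.04,0],
    [100,0,0,-0.07,0],
    [100,0,0,-0.1,0],
    [100,0,0,-0.12,0],
    [100,0.05,0,-0.14,0],
    [100,0.1,0,-0.14,0],
    [100,0.15,0,-0.14,0],
    [100,0.2,0,-0.14,0],
    [100,0.2,0,-0.14,0],
  ],
)

```text
clock: 23.1
tool_pos: [0.5177, 0.0508, 0.2982]
orientation: [-180.0, -0.0, -92.5]
force: [-0.1, 1.0, -0.4]
opening: 0.0876
```

```bash
python3 snap.py 9; python3 - <<'E'
from h import *
S=load("scene9.npz");T=load("top9.npz")
S3=load("scene0.npz");T0=load("top0.npz")
c=lambda s,x,y:cv2.resize(s["frame"][y:y+70,x:x+100,::-1],(400,280),interpolation=2)
cv2.imwrite("pics/c9.png",np.vstack([np.hstack([c(S,415,212),c(S3,415,212)]),np.hstack([c(T,110,215),c(T0,110,215)])]))
def cap(s,x0,x1,y0,y1):
    h=cv2.cvtColor(s["frame"],cv2.COLOR_RGB2HSV)[y0:y1,x0:x1]
    ys,xs=np.nonzero((h[...,0]>20)&(h[...,0]<35)&(h[...,1]>120)&(h[...,2]>120));return xs.mean()+x0,ys.mean()+y0,len(xs)
for n,a,b,r in(("T",T,T0,(130,152,228,250)),):print(n,cap(a,*r),cap(b,*r))
# bystanders: frame difference outside robot
for n,a,b,R in(("T",T,T0,{"tin":(335,380,150,195),"wt":(225,265,140,180),"nut":(322,350,226,250)}),("S",S,S3,{"tin":(240,285,285,328),"wt":(370,410,305,352),"nut":(290,318,258,275)})):
    for k,(x0,x1,y0,y1) in R.items(): print(n,k,np.abs(a["frame"][y0:y1,x0:x1].astype(int)-b["frame"][y0:y1,x0:x1]).mean())
E
```

```text
23.1 [0.5177 0.0508 0.2982] [-179.9996   -0.0088  -92.4518] [-0.1006  0.9604 -0.3874] 0.08764907801335392 [ 27.2503   5.6488 -18.1149   0.0086 -66.2403 -29.7055]
T (np.float64(nan), np.float64(nan), 0) (np.float64(141.0), np.float64(238.28571428571428), 63)
T tin 12.268477366255144
T wt 39.40979166666666
T nut 10.429563492063492
S tin 0.3226528854435831
S wt 0.5526595744680851
S nut 0.2766106442577031<stdin>:8: RuntimeWarning: Mean of empty slice.
  ret = ret.dtype.type(ret / rcount)
```

View pics/c9.png

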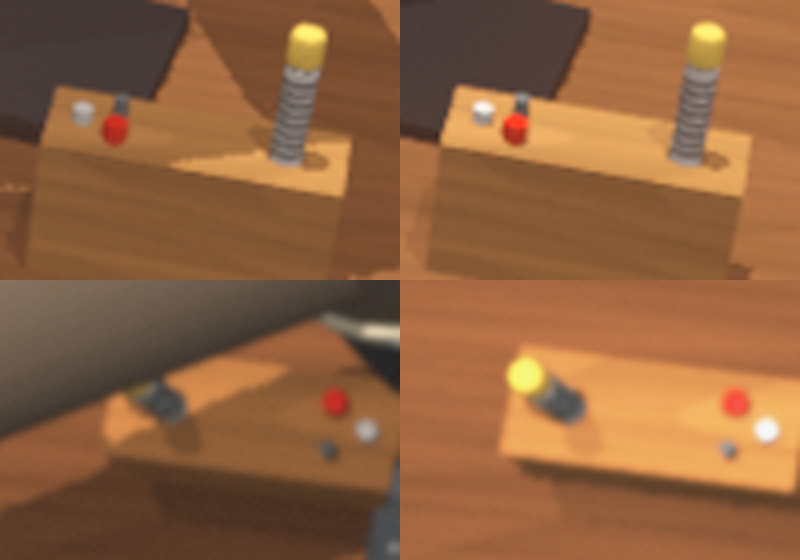

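View pics/scene9.png

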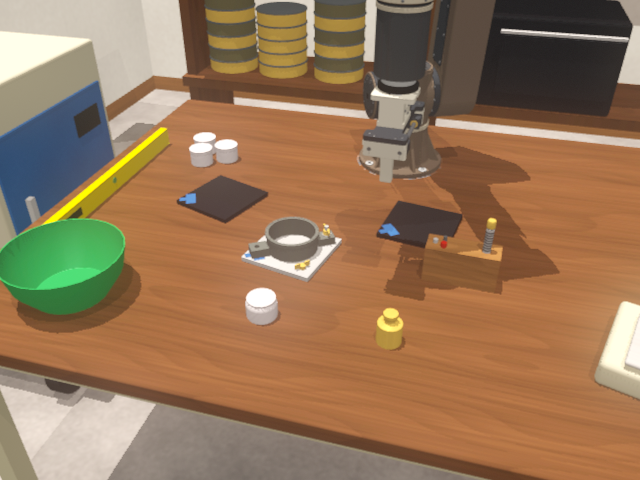

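The punch stands exactly as at the start: its cap is at crop (307,45) in both the before and after scene views. The nut, tin and weight have not changed in the scene view. I let the arm settle and hand in.

play_rows(
  series=[
    [100,0,0,0,0],
    [100,0,0,0,0],
    [100,0,0,0,0],
    [100,0,0,0,0],
    [100,0,0,0,0],
  ],
)

```text
clock: 23.7
tool_pos: [0.5187, 0.0556, 0.2977]
orientation: [180.0, -0.0, -92.2]
force: [-0.3, -0.1, -0.1]
opening: 0.0871
```

```bash
python3 o.py; python3 -c "
from plant import close_job
print(close_job())"
```

```text
23.7 [0.5187 0.0556 0.2977] [179.987   -0.008  -92.1896] [-0.2785 -0.0686 -0.0804] [-0.0184  0.1324  0.0086] 0.08711617410984152
the job is handed in; nothing more can be done
None
```

I marked the hole and put the punch back, then handed the job in at 23.7 s; no verdict was reported.

- **Press:** I gripped the punch at mid-barrel and put its nose through the empty lug hole. I pressed it straight down in 0.5 to 1 mm steps until the spring tripped. The net force fell from about 13.5 N to 4.5 N, and I lifted straight away. The force was read only at the end of each move, so the peak at the snap itself was not seen.
- **Return:** The punch is back in its hole and released. The fingers met firm contact at the original grasp height, and in the scene camera the punch stands at the same pixels as at the start. The nose had sprung out again when I looked before lowering it.
- **Bystanders:** The wing nut, tin and weight look unchanged in the scene camera.
- **Checks that failed or disagreed:** The arm blocked the top camera at the end, so the cap check there found nothing and the bystander check there was unusable. The two cameras also disagreed by 1 to 3 mm on positions, so I lined the nose up with the lug hole in the scene view. The lateral force reached about 2.8 N during the press.

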